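Press home the stopper of an open vessel

TASK

One of the six vessels in the preheating bath was left open: its white stopper stands proud of the hub of its cover, with the orange stem showing. With the fingertips press that stopper gently straight down until its cap sits fully home on the hub, then withdraw. Press it only, do not take hold of it or pull it up, do not touch the other five stoppers or their covers, and leave the vials, the bottle and the beaker standing where they are.

Things in the scene. Friction and masses are not known exactly. Their poses are not given: they have to be found in the camera images.
- bath: Fixed white and blue preheating bath, 320 x 460 mm, flat white top plate 205 mm above the bench; a heater unit (85 mm wide, 204 mm high) joins its +y end. Six vessels under covers: two rows (70 mm either side of centre along x) of three (140 mm apart along y). Origin: centre of the 320 x 460 mm underside, on the bench; y along the rows, z up.
- open_cover: The fixed cover of the open vessel: clear bluish disc, 124 mm across and 6 mm thick, with a white hub 54 mm across whose top, the seat of the stopper, is 14 mm above the origin. Origin: centre of the disc's underside, on the bath's top plate; z up.
- open_stopper: The proud stopper, in any of the six places: white cap 41 mm across, 16 mm thick, flat top, on an orange tapered stem. Slides straight up and down in its hub with about 5 N of friction and stays where left. Starts with the cap 22 to 26 mm above the hub; home when the cap lies on the hub (hard stop). Origin: centre of the cap's underside, 16 mm below its top; z up.
- shut1_cover: Cover of shut vessel 1, the same as open_cover; origin likewise.
- shut1_stopper: Stopper of shut vessel 1, the same as open_stopper but already home, no orange showing; origin likewise.
- shut2_cover: Cover of shut vessel 2, the same as open_cover; origin likewise.
- shut2_stopper: Stopper of shut vessel 2, the same as open_stopper but already home, no orange showing; origin likewise.
- shut3_cover: Cover of shut vessel 3, the same as open_cover; origin likewise.
- shut3_stopper: Stopper of shut vessel 3, the same as open_stopper but already home, no orange showing; origin likewise.
- shut4_cover: Cover of shut vessel 4, the same as open_cover; origin likewise.
- shut4_stopper: Stopper of shut vessel 4, the same as open_stopper but already home, no orange showing; origin likewise.
- shut5_cover: Cover of shut vessel 5, the same as open_cover; origin likewise.
- shut5_stopper: Stopper of shut vessel 5, the same as open_stopper but already home, no orange showing; origin likewise.
- amber_vial: Loose amber vial with white cap, 28 mm across, 60 mm high, standing on the bath's top plate between covers. Origin: centre of its underside.
- clear_vial: Loose clear vial with blue cap, 28 mm across, 60 mm high, standing on the bath's top plate between covers. Origin: centre of its underside.
- media_bottle: Loose glass bottle with blue cap, 86 mm across, 190 mm high, standing on the bench at the bath's -y side. Origin: centre of its underside.
- beaker: Loose glass beaker, 70 mm across, 90 mm high, standing on the bench at the +y side of the heater unit. Origin: centre of its underside.
Mind the look-alikes: they are no part of the job. What is shaped like the amber_vial but pink, red or yellow is not meant.

How it is judged:
On the way:
1. the fingertips press on the stopper with its cap home on the hub (z of open_stopper in the frame of open_cover below 0.016 m and contact force between the fingers and open_cover above 1 N), for 0.05 s.
At the end, for the whole second after the job is handed in: The cap of the stopper that stood proud is home on its hub (gap under 2 mm) and at rest, the other five stoppers are still home (gap under 2 mm), and the vials, the bottle and the beaker stand upright within 8 mm of where they were (z of open_stopper in the frame of open_cover below 0.016 m and linear speed of open_stopper below 0.01 m/s and z of shut1_stopper in the frame of shut1_cover below 0.016 m and z of shut2_stopper in the frame of shut2_cover below 0.016 m and z of shut3_stopper in the frame of shut3_cover below 0.016 m and z of shut4_stopper in the frame of shut4_cover below 0.016 m and z of shut5_stopper in the frame of shut5_cover below 0.016 m and distance of each of amber_vial, clear_vial, media_bottle, beaker from where it was at the start of the episode below 0.008 m and angle between each of amber_vial, clear_vial, media_bottle, beaker's own z axis and vertical below 0.2 rad); the robot touches nothing.
It fails at once if the open vessel's stopper is pulled up instead of pressed (z of open_stopper in the frame of open_cover above 0.043 m).
It fails at once if the stopper is taken between the fingers (horizontal distance between the grasp point and open_stopper below 0.02 m and z of the grasp point in the frame of open_stopper below 0.013 m).
It fails at once if the open vessel's stopper or cover is pressed with more than 40 N (contact force between any of the fingers, the arm and open_cover above 40 N).
It fails at once if the robot touches a cover or stopper of one of the five shut vessels (more than 0.5 N), or moves one of those stoppers by more than 2 mm (contact force between any of the fingers, the arm and shut1_cover above 0.5 N or contact force between any of the fingers, the arm and shut2_cover above 0.5 N or contact force between any of the fingers, the arm and shut3_cover above 0.5 N or contact force between any of the fingers, the arm and shut4_cover above 0.5 N or contact force between any of the fingers, the arm and shut5_cover above 0.5 N or distance of any of shut1_stopper, shut2_stopper, shut3_stopper, shut4_stopper, shut5_stopper from where it was at the start of the episode above 0.002 m).
It fails at once if a vial, the bottle or the beaker is moved by more than 8 mm or tipped (distance of any of amber_vial, clear_vial, media_bottle, beaker from where it was at the start of the episode above 0.008 m or angle between any of amber_vial, clear_vial, media_bottle, beaker's own z axis and vertical above 0.2 rad).
It also fails if it takes over 32 s, if anything falls off the work surface, if the arm or the gripper's body presses on something with over 40 N, if the wrist force passes 120 N, or if a joint passes its speed limit or range.

ROBOT

A 6-joint arm with a two-finger parallel gripper is mounted at the origin on the work surface. World frame = base frame: x ahead of the robot, y to its left, z up, the work surface at z = 0. Lengths are in m, angles in rad, forces in N, time in s.
With the tool pointing down it reaches from about 0.375 to 0.9 m from the base axis. Payload 3.1 kg.
Tool frame: the origin (TCP) lies midway between the tips of the shut fingers; the grasp point (between the pads) lies 19 mm behind it (manip.grasp_offset is the distance from the TCP to the grasp point, in m); z points along the fingers, y is the line along which they close (so a half turn about z gives the same grasp; the last joint's range is limited). The gripper opens to 85 mm and grips with 20 to 120 N. Pads are 22 mm wide; open, the fingers measure 114 mm over their backs; the gripper's body (76 mm by 85 mm) begins 54 mm behind the grasp point. The pads swing forward as they close: fully open they stand 13 mm farther back than shut.
Start: joints at [-1.363, 0.527, 1.433, -0, 1.181, -0.178], TCP at [0.236, -0.579, 0.231] pointing down, gripper open.
Joint ranges: [-3.08, 3.08], [-0.75, 2.2], [0.22, 2.44], [-1.43, 4.57], [0, 2.65], [-2.85, 2.85]. Speed limits (rad/s): [2.79, 2.79, 3.14, 3.14, 3.14, 3.14].

INTERFACE

Orientations are given as a unit quaternion [x, y, z, w].
In Python, from station import sensors, cams, order, manip gives the robot as it stands.
- The arm moves only by the tool move_arm, never from a script. Its argument "targets" is a list of rows, each an object of numbers: "dx", "dy", "dz": the shift along the world's x, y, z normalised to -1 to 1, where 1 is 25 mm; "rx", "ry", "rz": the turn, a rotation vector about the world's x, y, z normalised to -1 to 1, where 1 is 30 degrees. A call has exactly 10 rows; each row shifts and turns the commanded pose from where the row before left it; what a row does not reach is not made up. A row lasts 1/8 s, in which the tool goes at most 62.5 mm and 10.7 degrees, less where a joint would pass 70% of its speed; a pose out of reach is approached as far as the arm can. A call with a number of a shift or a turn outside -1 to 1 is refused whole. A call with a gripper value outside its range is refused whole. "claw" is the opening in per cent of the stroke, from 0 (shut) to 100 (fully open), set as the call begins (left out, the last holds). The fingers move at their own pace and stop on an object; "newtons" is the grip in N (left out, the last holds). Time passes only in rows, so rows that do not move let the fingers close, or fill a call up. It gives the time, the measured TCP pose, the force, the opening and the grip force at its end, in the units of the state.
- sensors.sense(): the state, without advancing time (a new reading comes with each control period).
- cams.snapshot(name): name is "side" or "top"; returns the picture (480x640x3 uint8, red, green, blue); there is no depth.
- cams.camera_model(name): a dict with "fx", "fy", "cx", "cy" (pixels), "extrinsics" (4x4, takes a point from world to camera coordinates). Camera axes: x right, y down, z forward; pixel columns grow to the right and rows downward; lengths in m; the calibration is good to about 2 mm. A picture is of the moment at which its call begins. camera_model takes no time and is no camera call.
- order.sign_off(): hands the job in; it is judged then, once.
The state is a dict: "t": time; "q": joint angles; "qd": joint speeds; "tau": joint torques, N m; "tcp_pos": TCP position; "tool_rot": TCP orientation; "force": force on the tool from outside, world axes, zero at the start; "ft_torque": the same for the moment, N m; "finger_gap": opening from 0.0 (shut) to 1.0 (fully open); "gripper_force": force on a finger pad.
Only numpy, scipy, OpenCV 4.12 (cv2) and the standard library are available. Lean on these libraries where they do the work, as an engineer would, in place of code of your own. Each camera call takes 0.05 s, during which the arm holds its last target. There are 200 camera calls.

## Working session

There is one attempt and no reset: what is moved stays moved. The work goes in short steps, Python scripts to look and compute and a tool call to move; the robot and the scene stay as the last step left them, time stands still between calls to the robot, and variables do not carry over. Pictures are saved under pics/ and viewed, at most 10 in all, crops included, and the job is handed in when it is done.

Besides the shell and the picture viewer there is one more tool, called after ">>>" as name(argument=value, ...), one argument or row to a line, values as JSON. move_arm: Moves the arm, as the interface text tells. Scaled input: -1 to 1 covers 25 mm each way for a shift and 30 degrees each way for a turn. Its arguments: {"type":"object","properties":{"targets":{"type":"array"},"claw":{"type":"number"},"newtons":{"type":"number"}},"required":["targets"]}

```bash
mkdir -p pics; python3 - <<'E'
from station import sensors,cams
import cv2,numpy as np
np.set_printoptions(precision=4,suppress=True)
for n in("side","top"):
    im=cams.snapshot(n);cv2.imwrite(f"pics/{n}0.png",im[:,:,::-1])
    m=cams.camera_model(n);print(n,m["fx"],m["fy"],m["cx"],m["cy"]);print(np.array(m["extrinsics"]))
s=sensors.sense();print(s)
E
```

```text
side 596.9565119136383 596.9565119136383 314.0590673884312 228.93338422575172
[[ 0.9885 -0.1515 -0.0021 -0.5946]
 [-0.0941 -0.6035 -0.7918  0.1966]
 [ 0.1187  0.7829 -0.6108  1.2802]
 [ 0.      0.      0.      1.    ]]
top 601.425431915009 601.425431915009 320.2957212827833 240.17743977216767
[[-0.0237 -0.9997  0.0114  0.0157]
 [-0.9984  0.0231 -0.0524  0.5961]
 [ 0.0521 -0.0127 -0.9986  1.5957]
 [ 0.      0.      0.      1.    ]]
{'t': 0.1, 'q': array([-1.3625,  0.5284,  1.4338, -0.    ,  1.1814, -0.1785]), 'qd': array([ 0.0012, -0.0007, -0.0044,  0.0002,  0.0011, -0.0002]), 'tau': array([  0.0003, -44.3304, -17.8586,  -0.0002,   0.0039,  -0.    ]), 'tcp_pos': array([ 0.2356, -0.5782,  0.2304]), 'tool_rot': array([ 0.9814,  0.1922, -0.    , -0.001 ]), 'force': array([ 1.0707,  0.0851, -0.2739]), 'ft_torque': array([ 0.0109,  0.0031, -0.0465]), 'gripper_force': 0.0, 'finger_gap': 1.0050924762521423}
```

View pics/side0.png

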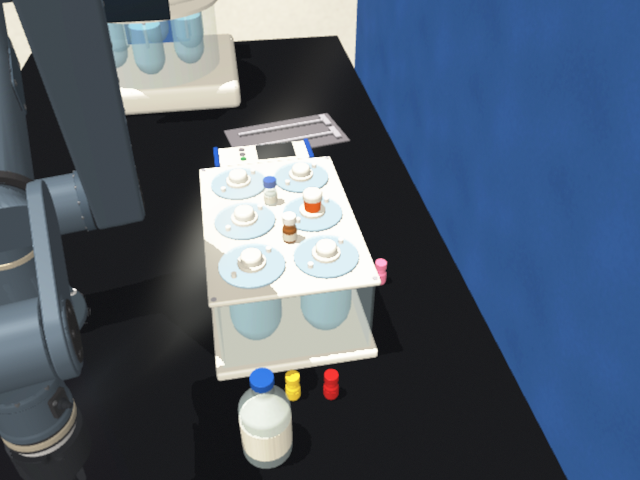

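View pics/top0.png

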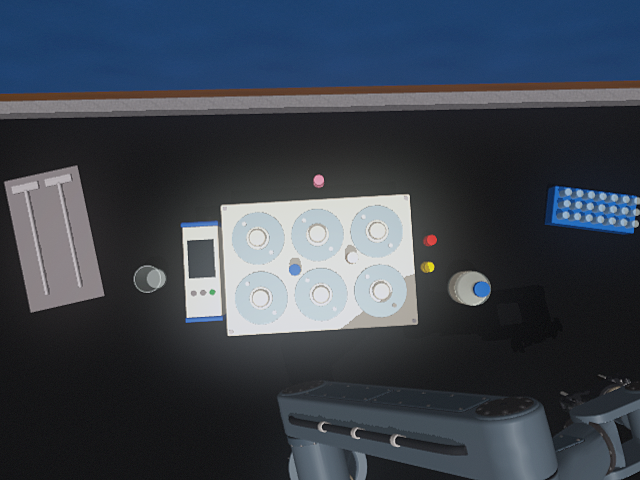

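The open vessel is the middle one of the far (+x) row: its orange stem is at about (312,203) in side and its cap at about (317,234) in top. The clear vial's cap is at (295,269) and the amber vial's at (352,257) in top. Next I measure the cover discs, the cap and the gap.

```bash
cat > h.py <<'E'
import numpy as np
from station import cams
def ray(n,uv):
    m=cams.camera_model(n);T=np.array(m["extrinsics"]);R,t=T[:3,:3],T[:3,3]
    d=R.T@np.array([(uv[0]-m["cx"])/m["fx"],(uv[1]-m["cy"])/m["fy"],1]);return -R.T@t,d
def onz(n,uv,z):
    o,d=ray(n,uv);return o+d*(z-o[2])/d[2]
def tri(a,b):
    (o,d),(p,e)=ray("top",a),ray("side",b)
    s=np.linalg.lstsq(np.c_[d,-e],p-o,rcond=None)[0]
    A,B=o+d*s[0],p+e*s[1];return (A+B)/2,np.linalg.norm(A-B)
E
python3 - <<'E'
import cv2,numpy as np
from h import *
np.set_printoptions(precision=4,suppress=True)
t=cv2.imread("pics/top0.png");s=cv2.imread("pics/side0.png")
hsv=cv2.cvtColor(t,cv2.COLOR_BGR2HSV)
m=cv2.inRange(hsv,(90,18,110),(115,110,255))
m[:190]=0;m[345:]=0;m[:,:222]=0;m[:,420:]=0
C=[]
for c in cv2.findContours(m,cv2.RETR_EXTERNAL,cv2.CHAIN_APPROX_NONE)[0]:
    if cv2.contourArea(c)>800:
        e=cv2.fitEllipse(cv2.convexHull(c));w=onz("top",e[0],.211);C.append(w);print("disc",np.array(e[0]),np.array(e[1]),w)
hs=cv2.cvtColor(s,cv2.COLOR_BGR2HSV)
o=cv2.inRange(hs,(3,180,120),(14,255,255));o[:150]=0;o[225:]=0
ys,xs=np.nonzero(o);print("orange",xs.min(),xs.max(),ys.min(),ys.max())
a=cv2.resize(t[205:265,280:360],None,fx=8,fy=8,interpolation=cv2.INTER_NEAREST)[:,:400]
b=cv2.resize(s[180:240,285:335],None,fx=8,fy=8,interpolation=cv2.INTER_NEAREST)
cv2.imwrite("pics/crop.png",np.hstack([a,b]))
E
```

```text
disc [260.8481 297.6092] [52.1734 52.4177] [0.4548 0.1465 0.211 ]
disc [320.466  293.9763] [52.0866 52.1646] [0.4599 0.0068 0.211 ]
disc [380.0384 290.4609] [51.8536 52.3221] [ 0.4647 -0.1331  0.211 ]
disc [257.599  237.9611] [51.5685 51.9185] [0.5947 0.1515 0.211 ]
disc [316.9717 234.4184] [51.5003 51.8208] [0.5998 0.0117 0.211 ]
disc [376.1894 230.9787] [51.4264 51.8289] [ 0.6047 -0.128   0.211 ]
orange 305 319 203 212
```

View pics/crop.png

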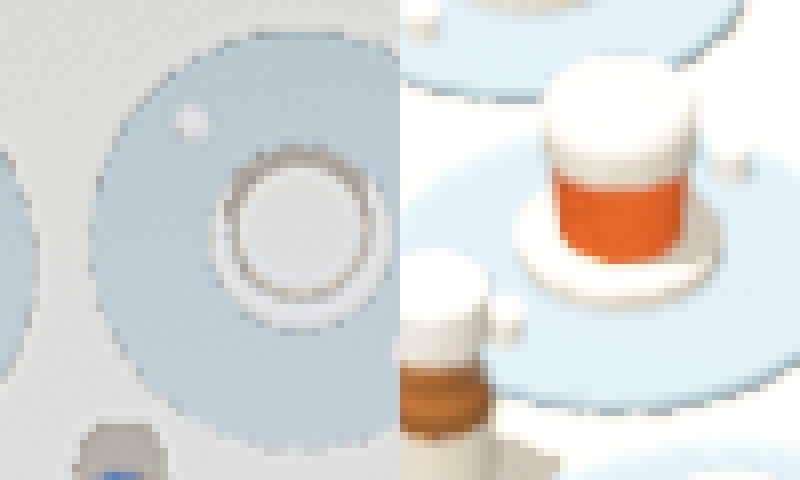

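The cover grid measures 0.140 m pitch, as specified, so the stopper axis is at (0.600, 0.012) with the cap top at z ≈ 0.259. I shut the fingers, climb and travel there.

>>> move_arm(
  targets=[
    {"dx":0.3,"dy":0.5,"dz":1},
    {"dx":0.6,"dy":1,"dz":1},
    {"dx":0.6,"dy":1,"dz":1},
    {"dx":0.6,"dy":1,"dz":1},
    {"dx":0.6,"dy":1,"dz":1},
    {"dx":0.6,"dy":1,"dz":0},
    {"dx":0.6,"dy":1,"dz":0},
    {"dx":0.6,"dy":1,"dz":0},
    {"dx":0.6,"dy":1,"dz":0},
    {"dx":0.6,"dy":1,"dz":0},
  ],
  claw=0,
  newtons=20,
)

```text
schema error: expected keys dx, dy, dz, rx, ry, rz
```

>>> move_arm(
  targets=[
    {"dx":0.6,"dy":1},
    {"dx":0.6,"dy":1},
    {"dx":0.6,"dy":1},
    {"dx":0.6,"dy":1},
    {"dx":0.6,"dy":1},
    {"dx":0.6,"dy":1},
    {"dx":0.6,"dy":1},
    {"dx":0.6,"dy":1},
    {"dx":0.6,"dy":1},
    {"dx":0.6,"dy":1},
  ],
)

```text
schema error: expected keys dx, dy, dz, rx, ry, rz
```

>>> move_arm(
  targets=[
    {"dx":0.3,"dy":0.5,"dz":1,"rx":0,"ry":0,"rz":0},
    {"dx":0.6,"dy":1,"dz":1,"rx":0,"ry":0,"rz":0},
    {"dx":0.6,"dy":1,"dz":1,"rx":0,"ry":0,"rz":0},
    {"dx":0.6,"dy":1,"dz":1,"rx":0,"ry":0,"rz":0},
    {"dx":0.6,"dy":1,"dz":1,"rx":0,"ry":0,"rz":0},
    {"dx":0.6,"dy":1,"dz":0,"rx":0,"ry":0,"rz":0},
    {"dx":0.6,"dy":1,"dz":0,"rx":0,"ry":0,"rz":0},
    {"dx":0.6,"dy":1,"dz":0,"rx":0,"ry":0,"rz":0},
    {"dx":0.6,"dy":1,"dz":0,"rx":0,"ry":0,"rz":0},
    {"dx":0.6,"dy":1,"dz":0,"rx":0,"ry":0,"rz":0},
  ],
  claw=0,
  newtons=20,
)

```text
t: 1.35
tcp_pos: [0.3785, -0.3401, 0.3559]
tool_rot: [0.981, 0.192, -0.0, -0.0]
force: [0.6, -0.2, -0.4]
finger_gap: 0.001
gripper_force: 0.0
```

>>> move_arm(
  targets=[
    {"dx":0.6,"dy":1,"dz":0,"rx":0,"ry":0,"rz":0},
    {"dx":0.6,"dy":1,"dz":0,"rx":0,"ry":0,"rz":0},
    {"dx":0.6,"dy":1,"dz":0,"rx":0,"ry":0,"rz":0},
    {"dx":0.6,"dy":1,"dz":0,"rx":0,"ry":0,"rz":0},
    {"dx":0.6,"dy":1,"dz":0,"rx":0,"ry":0,"rz":0},
    {"dx":0.6,"dy":1,"dz":0,"rx":0,"ry":0,"rz":0},
    {"dx":0.6,"dy":1,"dz":0,"rx":0,"ry":0,"rz":0},
    {"dx":0.6,"dy":1,"dz":0,"rx":0,"ry":0,"rz":0},
    {"dx":0.6,"dy":1,"dz":0,"rx":0,"ry":0,"rz":0},
    {"dx":0.6,"dy":1,"dz":0,"rx":0,"ry":0,"rz":0},
  ],
)

```text
t: 2.6
tcp_pos: [0.5284, -0.0903, 0.3558]
tool_rot: [0.981, 0.192, -0.0, -0.0]
force: [-0.9, -0.2, -0.2]
finger_gap: 0.002
gripper_force: 0.0
```

>>> move_arm(
  targets=[
    {"dx":0.6,"dy":0.8,"dz":0,"rx":0,"ry":0,"rz":0},
    {"dx":0.6,"dy":0.8,"dz":0,"rx":0,"ry":0,"rz":0},
    {"dx":0.6,"dy":0.8,"dz":0,"rx":0,"ry":0,"rz":0},
    {"dx":0.5,"dy":0.8,"dz":0,"rx":0,"ry":0,"rz":0},
    {"dx":0.3,"dy":0.5,"dz":0,"rx":0,"ry":0,"rz":0},
    {"dx":0.2,"dy":0.3,"dz":0,"rx":0,"ry":0,"rz":0},
    {"dx":0,"dy":0,"dz":-0.6,"rx":0,"ry":0,"rz":0},
    {"dx":0,"dy":0,"dz":-0.6,"rx":0,"ry":0,"rz":0},
    {"dx":0,"dy":0,"dz":0,"rx":0,"ry":0,"rz":0},
    {"dx":0,"dy":0,"dz":0,"rx":0,"ry":0,"rz":0},
  ],
)

```text
t: 3.85
tcp_pos: [0.5983, 0.0083, 0.3262]
tool_rot: [0.981, 0.192, -0.0, -0.0]
force: [0.2, 0.0, -0.4]
finger_gap: 0.002
gripper_force: 0.0
```

>>> move_arm(
  targets=[
    {"dx":0.07,"dy":0.14,"dz":-0.3,"rx":0,"ry":0,"rz":0},
    {"dx":0,"dy":0,"dz":-0.4,"rx":0,"ry":0,"rz":0},
    {"dx":0,"dy":0,"dz":-0.4,"rx":0,"ry":0,"rz":0},
    {"dx":0,"dy":0,"dz":-0.4,"rx":0,"ry":0,"rz":0},
    {"dx":0,"dy":0,"dz":-0.4,"rx":0,"ry":0,"rz":0},
    {"dx":0,"dy":0,"dz":-0.3,"rx":0,"ry":0,"rz":0},
    {"dx":0,"dy":0,"dz":-0.1,"rx":0,"ry":0,"rz":0},
    {"dx":0,"dy":0,"dz":0,"rx":0,"ry":0,"rz":0},
    {"dx":0,"dy":0,"dz":0,"rx":0,"ry":0,"rz":0},
    {"dx":0,"dy":0,"dz":0,"rx":0,"ry":0,"rz":0},
  ],
)

```text
t: 5.1
tcp_pos: [0.6003, 0.0122, 0.2692]
tool_rot: [0.981, 0.192, 0.0, 0.0]
force: [0.1, 0.2, -0.5]
finger_gap: 0.0
gripper_force: 0.0
```

```bash
python3 - <<'E'
from station import cams,sensors
import cv2,numpy as np
s=cams.snapshot("side")[:,:,::-1];t=cams.snapshot("top")[:,:,::-1]
f=lambda a:cv2.resize(a,(400,400),interpolation=cv2.INTER_CUBIC)
cv2.imwrite("pics/pre.png",np.hstack([f(s[140:260,250:370]),f(t[180:300,260:380])]))
print(sensors.sense()["tcp_pos"])
E
```

```text
[0.60015632 0.01219279 0.26909573]
```

View pics/pre.png

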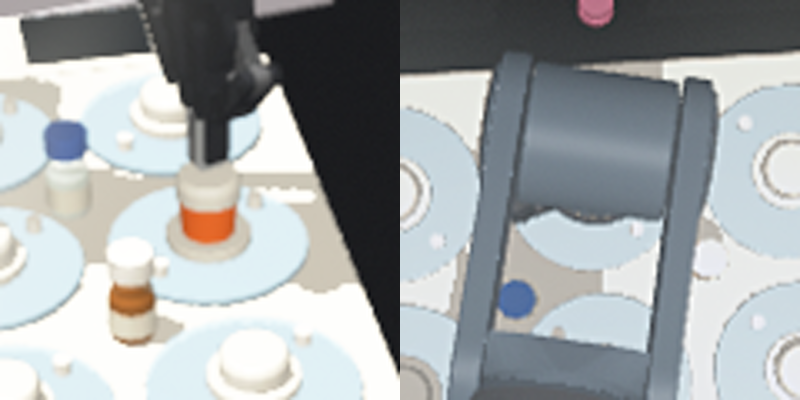

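The side view shows the shut fingertips centred just above the cap, at about (208,160) in the crop with the cap at (208,185). The vials are clear of the gripper. Pressing slowly now.

>>> move_arm(
  targets=[
    {"dx":0,"dy":0,"dz":-0.12,"rx":0,"ry":0,"rz":0},
    {"dx":0,"dy":0,"dz":-0.12,"rx":0,"ry":0,"rz":0},
    {"dx":0,"dy":0,"dz":-0.12,"rx":0,"ry":0,"rz":0},
    {"dx":0,"dy":0,"dz":-0.12,"rx":0,"ry":0,"rz":0},
    {"dx":0,"dy":0,"dz":-0.12,"rx":0,"ry":0,"rz":0},
    {"dx":0,"dy":0,"dz":-0.12,"rx":0,"ry":0,"rz":0},
    {"dx":0,"dy":0,"dz":-0.12,"rx":0,"ry":0,"rz":0},
    {"dx":0,"dy":0,"dz":-0.12,"rx":0,"ry":0,"rz":0},
    {"dx":0,"dy":0,"dz":-0.12,"rx":0,"ry":0,"rz":0},
    {"dx":0,"dy":0,"dz":0,"rx":0,"ry":0,"rz":0},
  ],
)

```text
t: 6.45
tcp_pos: [0.6, 0.0122, 0.2415]
tool_rot: [0.981, 0.192, -0.0, -0.0]
force: [-1.1, -1.5, 2.2]
finger_gap: -0.002
gripper_force: 1.3
```

>>> move_arm(
  targets=[
    {"dx":0,"dy":0,"dz":-0.04,"rx":0,"ry":0,"rz":0},
    {"dx":0,"dy":0,"dz":-0.04,"rx":0,"ry":0,"rz":0},
    {"dx":0,"dy":0,"dz":-0.04,"rx":0,"ry":0,"rz":0},
    {"dx":0,"dy":0,"dz":-0.04,"rx":0,"ry":0,"rz":0},
    {"dx":0,"dy":0,"dz":-0.04,"rx":0,"ry":0,"rz":0},
    {"dx":0,"dy":0,"dz":-0.02,"rx":0,"ry":0,"rz":0},
    {"dx":0,"dy":0,"dz":0,"rx":0,"ry":0,"rz":0},
    {"dx":0,"dy":0,"dz":0,"rx":0,"ry":0,"rz":0},
    {"dx":0,"dy":0,"dz":0,"rx":0,"ry":0,"rz":0},
    {"dx":0,"dy":0,"dz":0,"rx":0,"ry":0,"rz":0},
  ],
)

```text
t: 7.7
tcp_pos: [0.6, 0.0122, 0.2362]
tool_rot: [0.981, 0.192, -0.0, -0.0]
force: [-2.3, 0.1, 3.0]
finger_gap: -0.004
gripper_force: 1.5
```

Only the friction force shows so far, so I continue in half-millimetre steps to the hard stop.

>>> move_arm(
  targets=[
    {"dx":0,"dy":0,"dz":-0.02,"rx":0,"ry":0,"rz":0},
    {"dx":0,"dy":0,"dz":0,"rx":0,"ry":0,"rz":0},
    {"dx":0,"dy":0,"dz":-0.02,"rx":0,"ry":0,"rz":0},
    {"dx":0,"dy":0,"dz":0,"rx":0,"ry":0,"rz":0},
    {"dx":0,"dy":0,"dz":-0.02,"rx":0,"ry":0,"rz":0},
    {"dx":0,"dy":0,"dz":0,"rx":0,"ry":0,"rz":0},
    {"dx":0,"dy":0,"dz":0,"rx":0,"ry":0,"rz":0},
    {"dx":0,"dy":0,"dz":0,"rx":0,"ry":0,"rz":0},
    {"dx":0,"dy":0,"dz":0,"rx":0,"ry":0,"rz":0},
    {"dx":0,"dy":0,"dz":0,"rx":0,"ry":0,"rz":0},
  ],
)

```text
t: 8.95
tcp_pos: [0.6, 0.0122, 0.2351]
tool_rot: [0.981, 0.192, 0.0, 0.0]
force: [-2.7, -0.3, 5.7]
finger_gap: -0.001
gripper_force: 2.9
```

>>> move_arm(
  targets=[
    {"dx":0,"dy":0,"dz":-0.02,"rx":0,"ry":0,"rz":0},
    {"dx":0,"dy":0,"dz":0,"rx":0,"ry":0,"rz":0},
    {"dx":0,"dy":0,"dz":0,"rx":0,"ry":0,"rz":0},
    {"dx":0,"dy":0,"dz":-0.02,"rx":0,"ry":0,"rz":0},
    {"dx":0,"dy":0,"dz":0,"rx":0,"ry":0,"rz":0},
    {"dx":0,"dy":0,"dz":0,"rx":0,"ry":0,"rz":0},
    {"dx":0,"dy":0,"dz":0,"rx":0,"ry":0,"rz":0},
    {"dx":0,"dy":0,"dz":0,"rx":0,"ry":0,"rz":0},
    {"dx":0,"dy":0,"dz":0,"rx":0,"ry":0,"rz":0},
    {"dx":0,"dy":0,"dz":0,"rx":0,"ry":0,"rz":0},
  ],
)

```text
t: 10.2
tcp_pos: [0.6, 0.0122, 0.235]
tool_rot: [0.981, 0.192, 0.0, 0.0]
force: [-3.9, 0.9, 9.2]
finger_gap: 0.001
gripper_force: 5.0
```

The hard stop is reached: z holds at 0.235, which is the home height, while the force rises to 9 N. Withdrawing straight up.

>>> move_arm(
  targets=[
    {"dx":0,"dy":0,"dz":0.1,"rx":0,"ry":0,"rz":0},
    {"dx":0,"dy":0,"dz":0.3,"rx":0,"ry":0,"rz":0},
    {"dx":0,"dy":0,"dz":0.6,"rx":0,"ry":0,"rz":0},
    {"dx":0,"dy":0,"dz":0.8,"rx":0,"ry":0,"rz":0},
    {"dx":0,"dy":0,"dz":0.8,"rx":0,"ry":0,"rz":0},
    {"dx":0,"dy":0,"dz":0.8,"rx":0,"ry":0,"rz":0},
    {"dx":0,"dy":0,"dz":0.6,"rx":0,"ry":0,"rz":0},
    {"dx":0,"dy":0,"dz":0.2,"rx":0,"ry":0,"rz":0},
    {"dx":0,"dy":0,"dz":0,"rx":0,"ry":0,"rz":0},
    {"dx":0,"dy":0,"dz":0,"rx":0,"ry":0,"rz":0},
  ],
)

```text
t: 11.45
tcp_pos: [0.5996, 0.0123, 0.3379]
tool_rot: [0.981, 0.192, -0.001, -0.0]
force: [-0.2, -0.6, -0.2]
finger_gap: -0.002
gripper_force: 0.0
```

```bash
python3 - <<'E'
from station import cams
import cv2
s=cams.snapshot("side")[:,:,::-1]
cv2.imwrite("pics/post.png",cv2.resize(s[140:300,190:390],(800,600)))
E
```

```text
(no output)
```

View pics/post.png

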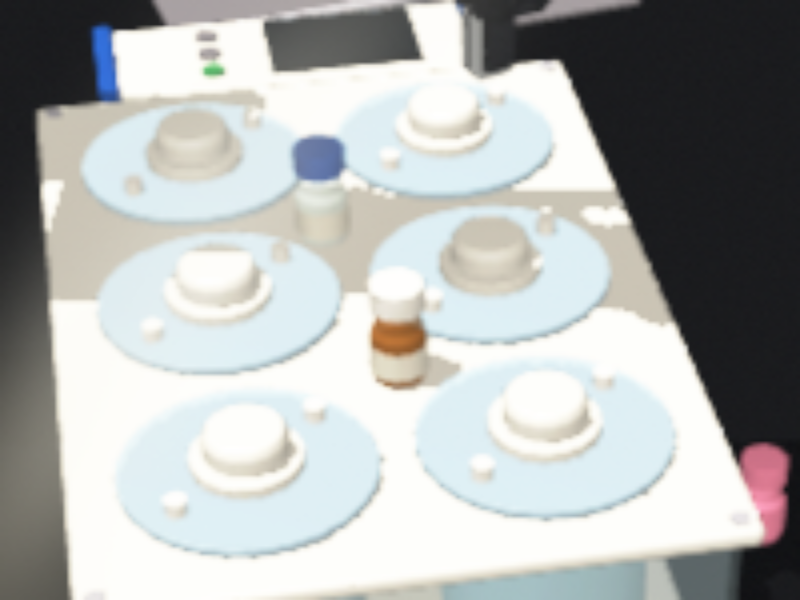

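The stopper at (490,250) in the crop is home with no orange showing. The vials at (320,190) and (398,330) still stand upright, and the gripper is clear.

```bash
python3 -c "
from station import order
print(order.sign_off())"
```

```text
the job is handed in; nothing more can be done
None
```

The open stopper (far row, middle) is pressed home with about 9 N, with no orange showing afterwards; the arm is clear and the job is handed in, though sign-off returned no verdict.

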